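# Scoop, weigh and tip the spare wooden plugs

### The arm

A 7-joint arm with a two-finger parallel gripper is mounted at the origin on a cart in front of the work surface, level with it; the furniture and walls round the work are solid. World frame = base frame: x ahead of the robot, y to its left, z up, the work surface at z = 0. Lengths are in m, angles in rad, forces in N, time in s.
With the tool pointing down it reaches from about 0.4 to 0.85 m from the base axis. Payload 4.5 kg.
Tool frame: the origin (TCP) lies at the very end of the fingers, on their centre line; the grasp point (between the pads) lies 19 mm behind it; z points along the fingers, y is the line along which they close (so a half turn about z gives the same grasp; the last joint's range is limited). The gripper opens to 88 mm and grips with 3 to 60 N. Pads are 18 mm wide; open, the fingers measure 123 mm over their backs; the gripper's body (75 mm by 187 mm) begins 45 mm behind the grasp point.
Start: joints at [1.328, 0.689, -0.195, 1.565, 0.157, 0.902, -0.215], TCP at [0.171, -0.601, 0.203] pointing down, gripper open.
Joint ranges: [-3.01, 3.01], [-0.46, 2.08], [-1.47, 1.51], [0.13, 2.56], [-1, 4.14], [0.04, 2.09], [-2.66, 2.66]. Speed limits (rad/s): [2.57, 2.57, 3.14, 3.14, 3.14, 3.14, 3.14].

### API

Orientations are given as a unit quaternion [x, y, z, w].
In Python, from plant import r gives the robot as it stands. The module is installed in compiled form; this text tells all that it offers.
- The arm moves only by the shell command python3 -m pendant 'ROWS' [FORCE]. ROWS is JSON, one flat list of numbers, 7 for each row, row after row: the opening, from 0 (shut) to 1 (fully open), then the shift along the tool's x, y, z scaled (see below), then the turn, a rotation vector about the tool's x, y, z scaled (see below). A call has 1 to 12 rows; each row is the pose to reach, as a shift and turn from the pose commanded when the call began, along the tool's axes at that moment; what a row does not reach only later rows make up. The controller multiplies each number of a shift by 0.15 m and each number of a turn by pi/2 rad. A row lasts 1/10 s, in which the tool goes at most 50 mm and 8.59 degrees, less where a joint would pass 70% of its speed; a pose out of reach is approached as far as the arm can. A call with a number of a shift or a turn outside -1 to 1 is refused whole. A call with a gripper value outside its range is refused whole. The fingers move at their own pace and stop on an object; FORCE is the grip in N (left out, the last holds). Time passes only in rows, so rows that repeat a pose let the fingers close. It gives the time, the measured TCP pose, the force, the opening and the grip force at its end, in the units of the state.
- r.get_state(): the state, without advancing time (a new reading comes with each control period).
- r.snapshot(name): name is "side" or "top" or "wrist"; returns a dict with "img" (420x560x3 uint8, red, green, blue), "mtx" (3x3 intrinsics, pixels), "cam_to_world" (4x4, takes a point from camera to world coordinates). Camera axes: x right, y up, looking along -z (the intrinsics and any distortion apply to the point x, -y, -z); pixel columns grow to the right and rows downward; lengths in m; the calibration is good to about 2 mm. A picture is of the moment at which its call begins. There is no depth.
- r.finish_job(): hands the job in; it is judged then, once.
The state is a dict: "clock": time; "q": joint angles; "qd": joint speeds; "joint_torque": joint torques, N m; "tool_pos": TCP position; "eef_rot": TCP orientation; "contact_force": force on the tool from outside, world axes, zero at the start; "moment": the same for the moment, N m; "opening": opening from 0.0 (shut) to 1.0 (fully open); "finger_force": force on a finger pad.
Only numpy, scipy, OpenCV 4.12 (cv2) and the standard library are available. Lean on these libraries where they do the work, as an engineer would, in place of code of your own. Each camera call takes 0.05 s, during which the arm holds its last target. There are 200 camera calls.

### The job

Using the metal scoop, gather up all three wooden plugs from the grey tray and set the loaded scoop down upright on the scale, letting go so that they can be weighed. Then take the scoop again and tip the plugs into the white tub that already holds a plug (not the one with the hex nut), and stand the empty scoop back upright on the scale's steel plate. Touch the plugs only with the scoop, leave the plug and the nut in their tubs, and leave the other things on the bench where they are.

Things in the scene. Friction and masses are not known exactly. Their poses are not given: they have to be found in the camera images.
- scoop: cast aluminium scoop, loose, 0.22 kg, standing on its flat underside. Origin: centre of the underside; +x to the open nose, +y left, +z up. Pan: outer back face at x = -45, nose edge at x = +51, 92 mm wide outside, 86 inside; floor 3.6 mm thick, thinning to 1.6 at the nose; side walls 38 mm high (x -45 to +21), back wall 42 mm, nose open
- scoop_grip (a point): point to grasp on the scoop's black block grip, at (-3, 0, 84) mm in the scoop's frame. The block is 32 mm (x) by 16 mm (y), centred here, from z = 62 to 100 over the pan, free on both sides: take it across its 16 mm from straight above or tilted forward or back. A round strap 12 mm thick joins it to the back wall at height 64
- tray: grey open tray, fixed. Outside 228 mm (its x) by 108 mm (its y), 42 mm high, walls and floor 4 mm, so 220 by 100 inside. Origin: centre of the underside. The plugs stand in its +x half; its -x half (from x = -110 to about 0) is empty
- scale: low bench scale, fixed, 140 by 130 mm with a steel plate (116 mm along x, 126 along y, centred on x = +2 mm) whose top is 32 mm above the bench. Origin: at bench level, under the plate's middle but for those 2 mm; +x away from its dark display. The plate does not move
- tub_1: one of two equal white open square tubs, fixed; 116 by 116 mm outside, 108 inside, 75 mm high, floor and walls 4 mm. Origin: centre of the underside
- tub_2: the other white tub, the same
- plug_sample_mid (a point): middle of the single plug that stands in one of the two tubs at the start (same size as the other plugs)
- nut_sample_mid (a point): middle of the big steel hex nut (42 mm over the corners, 22 mm high) that lies in the other tub
- plug_1_mid (a point): middle of a loose wooden plug in the tray: smooth and slippery, tapered, edges rounded by 6 mm, 34 mm wide at the base, 30 at the top, 34 mm high, 22 g, standing on its base at the start
- plug_2_mid (a point): middle of a loose wooden plug in the tray: smooth and slippery, tapered, edges rounded by 6 mm, 34 mm wide at the base, 30 at the top, 34 mm high, 22 g, standing on its base at the start
- plug_3_mid (a point): middle of a loose wooden plug in the tray: smooth and slippery, tapered, edges rounded by 6 mm, 34 mm wide at the base, 30 at the top, 34 mm high, 22 g, standing on its base at the start
- tape_measure: bystander: yellow tape measure, 30 x 83 x 64 mm, loose
- dropper_bottle: bystander: white dropper bottle, 36 mm wide, 109 mm high, loose
- plug_1: the plug of plug_1_mid, origin at the centre of its base
- plug_2: the plug of plug_2_mid, origin at the centre of its base
- plug_3: the plug of plug_3_mid, origin at the centre of its base
- plug_sample: the plug of plug_sample_mid, origin at the centre of its base

How it is judged:
By the outcome, as a careful person would: the job done as asked, in the order asked, and still so for the second after the job is handed in, with the robot touching nothing.
It also fails if it takes over 72 s, if anything falls off the work surface, if the arm or the gripper's body presses on something with over 40 N, if the wrist force passes 120 N, or if a joint passes its speed limit or range.

## Working session

There is one attempt and no reset: what is moved stays moved. The work goes in short steps, Python scripts to look and compute and a shell command to move; the robot and the scene stay as the last step left them, time stands still between calls to the robot, and variables do not carry over. Pictures are saved under pics/ and viewed, at most 10 in all, crops included, and the job is handed in when it is done.

```bash
mkdir -p pics
python3 - <<'E'
from plant import r
import cv2,numpy as np
for n in("top","side"):
    s=r.snapshot(n);cv2.imwrite(f"pics/{n}0.png",s["img"][:,:,::-1]);print(n,s["mtx"].round(1).tolist(),s["cam_to_world"].round(4).tolist(),[k for k in s])
    np.savez(f"{n}0.npz",**{k:s[k] for k in("img","mtx","cam_to_world")})
st=r.get_state();print({k:np.round(v,3).tolist() for k,v in st.items()})
E
```

```text
top [[395.8, 0.0, 281.9], [0.0, 395.8, 213.1], [0.0, 0.0, 1.0]] [[0.0089, 0.9886, -0.1504, 0.3674], [-0.9999, 0.0098, 0.0046, 0.004], [0.0061, 0.1504, 0.9886, 1.1105], [0.0, 0.0, 0.0, 1.0]] ['img', 'mtx', 'cam_to_world']
side [[392.1, 0.0, 280.2], [0.0, 392.1, 210.1], [0.0, 0.0, 1.0]] [[-0.8923, 0.2397, -0.3825, 0.1144], [-0.4514, -0.4838, 0.7498, 0.7693], [-0.0053, 0.8417, 0.5399, 0.6457], [0.0, 0.0, 0.0, 1.0]] ['img', 'mtx', 'cam_to_world']
{'clock': 0.1, 'q': [1.328, 0.69, -0.195, 1.566, 0.157, 0.902, -0.215], 'qd': [-0.0, -0.001, 0.001, -0.004, -0.001, -0.001, -0.0], 'joint_torque': [-0.003, -52.85, -1.272, -15.384, -0.053, 0.002, 0.0], 'tool_pos': [0.171, -0.601, 0.202], 'eef_rot': [0.99, 0.138, -0.0, -0.001], 'contact_force': [-0.459, 0.766, -0.182], 'moment': [0.0, -0.054, -0.028], 'finger_force': 0.0, 'opening': 1.005}
```

View pics/top0.png

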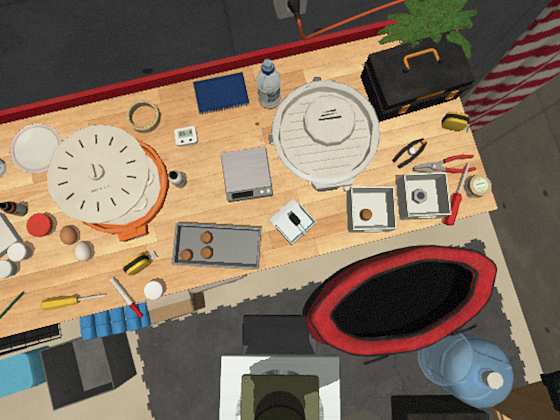

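View pics/side0.png

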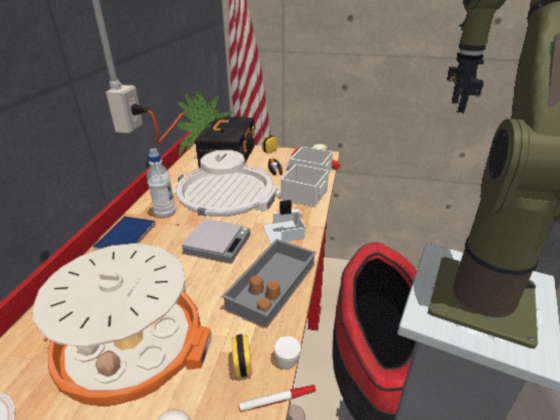

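The top view shows the tray around (217,245) with plugs at (186,255), (206,238) and (206,252). The scoop is at (293,220), the scale at (246,174), the plug tub at (371,208) and the nut tub at (423,195). The side view shows the same items, with the scoop around (287,225).

```bash
cat > h.py <<'E'
import numpy as np,cv2
from scipy.spatial.transform import Rotation as R
def ld(n):
    d=np.load(n);return d["img"],d["mtx"],d["cam_to_world"]
def ray(v,uv):
    _,K,T=v;p=np.linalg.inv(K)@[uv[0],uv[1],1.];d=T[:3,:3]@[p[0],-p[1],-p[2]];return T[:3,3],d/np.linalg.norm(d)
def onz(v,uv,z):
    o,d=ray(v,uv);return o+d*(z-o[2])/d[2]
def tri(*vu):
    A=0;b=0
    for v,uv in vu:
        o,d=ray(v,uv);P=np.eye(3)-np.outer(d,d);A=A+P;b=b+P@o
    return np.linalg.solve(A,b)
def proj(v,X):
    _,K,T=v;c=T[:3,:3].T@(np.array(X)-T[:3,3]);p=K@[c[0],-c[1],-c[2]];return p[:2]/p[2]
def snap(n,f):
    from plant import r
    s=r.snapshot(n);np.savez(f+".npz",**{k:s[k] for k in("img","mtx","cam_to_world")});cv2.imwrite(f"pics/{f}.png",s["img"][:,:,::-1]);return s["img"],s["mtx"],s["cam_to_world"]
E
python3 - <<'E'
from h import *
t=ld("top0.npz");s=ld("side0.npz")
a=cv2.resize(t[0][145:275,165:455],None,fx=2.7,fy=2.3,interpolation=cv2.INTER_CUBIC)
b=cv2.resize(s[0][145:325,180:340],None,fx=1.6,fy=1.6,interpolation=cv2.INTER_CUBIC)
c=np.zeros((600,800,3),np.uint8);c[:a.shape[0],:a.shape[1]]=a;c[302:302+288,:256]=b[:288]
cv2.imwrite("pics/crop0.png",c[:,:,::-1])
for n,uv,z in[("scoop",(293,218),.084),("trayc",(217,245),.04),("scale",(246,174),.032),("tub",(371,208),.075),("nut",(423,195),.075),("p",(186,255),.034),("p",(206,238),.034),("p",(206,252),.034)]:print(n,onz(t,uv,z).round(3))
E
```

```text
scoop [ 0.511 -0.03   0.084]
trayc [0.441 0.173 0.04 ]
scale [0.641 0.1   0.032]
tub [ 0.541 -0.237  0.075]
nut [ 0.578 -0.377  0.075]
p [0.414 0.257 0.034]
p [0.461 0.205 0.034]
p [0.423 0.203 0.034]
```

View pics/crop0.png

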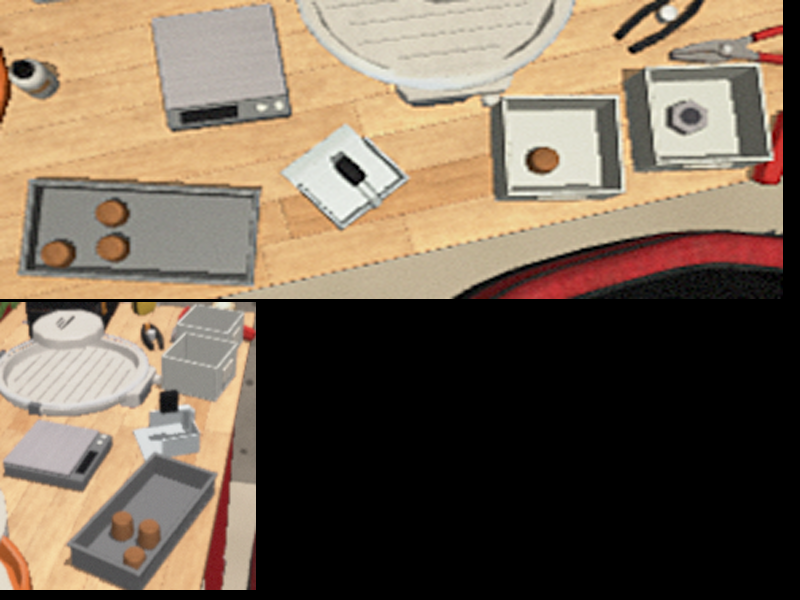

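Crop: the scoop's nose points up-left, with its corners at (285,170) and (345,125). The black grip is at about (348,165), and all three plugs are in the left half of the tray.

```bash
cat >> h.py <<'E'
def plan(pos,Rt,p0=None,R0=None):
    """shift/turn numbers for pendant from current (measured) pose"""
    from plant import r
    s=r.get_state();p=np.array(s["tool_pos"]) if p0 is None else p0;Q=R.from_quat(s["eef_rot"]) if R0 is None else R0
    return np.round(Q.inv().apply(np.array(pos)-p)/.15,3),np.round((Q.inv()*Rt).as_rotvec()/(np.pi/2),3)
def down(yaw,pitch=0):
    """tool x along yaw, z down; pitch>0 = tool x (nose) up"""
    Q=R.from_matrix(np.c_[[np.cos(yaw),np.sin(yaw),0],[np.sin(yaw),-np.cos(yaw),0],[0,0,-1.]])
    return Q*R.from_rotvec([0,pitch,0])
E
python3 - <<'E'
from h import *
t=ld("top0.npz");s=ld("side0.npz")
f=lambda x,y:(x/2.7+165,y/2.3+145)
for n,uv,z in[("nL",f(285,170),.002),("nR",f(345,125),.002),("bR",f(408,178),.04),("bL",f(345,225),.04),("trayFL",f(30,180),.042),("trayNL",f(21,274),.042),("trayFR",f(260,187),.042),("trayNR",f(250,283),.042)]:print(n,onz(t,uv,z).round(3))
w=snap("wrist","w0")
from plant import r
st=r.get_state();Q=R.from_quat(st["eef_rot"]);T=w[2]
print("cam in tool",Q.inv().apply(T[:3,3]-st["tool_pos"]).round(3),(Q.inv().as_matrix()@T[:3,:3]).round(2).tolist(),w[1][0,0])
print(down(0,.3).apply([1,0,0]))
for yaw in(45,90):print(plan([.47,-.03,.26],down(np.radians(yaw))))
E
```

```text
nL [0.519 0.031 0.002]
nR [ 0.576 -0.032  0.002]
bR [ 0.506 -0.095  0.04 ]
bL [ 0.449 -0.031  0.04 ]
trayFL [0.499 0.286 0.042]
trayNL [0.389 0.289 0.042]
trayFR [0.493 0.055 0.042]
trayNR [0.381 0.063 0.042]
cam in tool [ 0.078  0.001 -0.182] [[0.0, 0.95, 0.3], [1.0, -0.0, -0.0], [0.0, 0.3, -0.95]] 294.07448025114167
[0.95533649 0.         0.29552021]
(array([ 2.96 , -3.115, -0.383]), array([-0.001, -0.   , -0.324]))
(array([ 2.96 , -3.115, -0.383]), array([-0.001, -0.   , -0.824]))
```

```bash
python3 -m pendant '[1,0.5,-0.5,-0.128,0,0,0,1,0.96,-0.955,-0.128,0,0,0,1,0.96,-0.955,-0.128,0,0,0,1,0.96,-0.955,-0.128,0,0,0,1,0.96,-0.955,-0.128,0,0,0]'
python3 -m pendant '[1,0.96,-0.955,-0.128,0,0,0,1,0.96,-0.955,-0.128,0,0,0,1,0.96,-0.955,-0.128,0,0,0,1,0.96,-0.955,-0.128,0,0,0,1,0.96,-0.955,-0.128,0,0,0]'
python3 -m pendant '[1,0.96,-0.955,-0.128,0,0,-0.29,1,0.96,-0.955,-0.128,0,0,-0.29,1,0.96,-0.955,-0.128,0,0,-0.29,1,0.96,-0.955,-0.128,0,0,-0.29,1,0.96,-0.955,-0.128,0,0,-0.29,1,0.96,-0.955,-0.128,0,0,-0.29,1,0.96,-0.955,-0.128,0,0,-0.29]'
python3 - <<'E'
from h import *
from plant import r
w=snap("wrist","w1");st=r.get_state();print(st["clock"],st["tool_pos"],R.from_quat(st["eef_rot"]).as_matrix().round(3).tolist(),st["q"])
E
```

```text
clock: 0.65
tool_pos: [0.2743, -0.4178, 0.2222]
eef_rot: [0.99, 0.143, 0.001, -0.002]
contact_force: [0.8, -0.6, -0.6]
opening: 1.001
finger_force: 0.0
clock: 1.15
tool_pos: [0.3736, -0.2413, 0.2416]
eef_rot: [0.99, 0.144, 0.002, -0.001]
contact_force: [0.3, 0.0, 0.0]
opening: 0.999
finger_force: 0.0
clock: 1.85
tool_pos: [0.4679, -0.0721, 0.2596]
eef_rot: [0.934, 0.357, -0.001, 0.0]
contact_force: [0.5, 0.3, -0.4]
opening: 0.999
finger_force: 0.0
1.9 [ 0.46781433 -0.07230802  0.25968484] [[0.746, 0.666, -0.002], [0.666, -0.746, -0.001], [-0.002, -0.0, -1.0]] [ 0.28722975  0.42571975 -0.3412652   1.92332185  0.19106287  0.8253436
 -0.99863482]
```

View pics/w1.png

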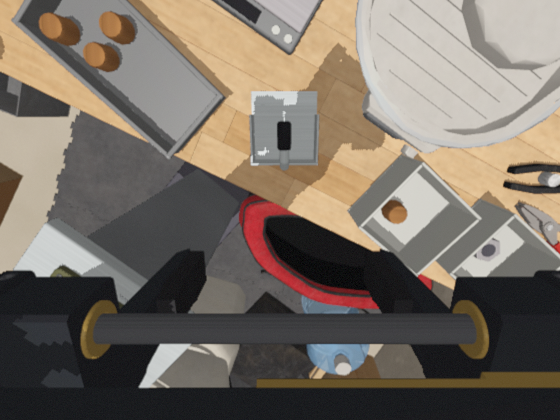

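The wrist view shows the scoop aligned with the tool: nose corners at (251,92) and (317,92), back at about row 164, and the black block at (284,135). Three plugs are in the tray at (60,29), (117,27) and (101,56).

Run:
```python
from h import *
t=ld("top0.npz");s=ld("side0.npz");w=ld("w1.npz")
def blob(v,m,box,mn=15):
    x0,y0,x1,y1=box;k=np.zeros(m.shape,np.uint8);k[y0:y1,x0:x1]=m[y0:y1,x0:x1];n,l,st,c=cv2.connectedComponentsWithStats(k);return [(c[i].round(1),st[i].tolist()) for i in range(1,n) if st[i,4]>=mn]
dark=lambda v:(v[0].max(2)<60).astype(np.uint8)
def brown(v):
    h=cv2.cvtColor(v[0],cv2.COLOR_RGB2HSV);return ((h[...,0]<16)&(h[...,1]>125)&(h[...,2]>40)&(h[...,2]<190)).astype(np.uint8)
B={"t":blob(t,dark(t),(280,205,310,235)),"s":blob(s,dark(s),(275,195,300,215)),"w":blob(w,dark(w),(262,110,305,158))}
print(B)
P={"t":blob(t,brown(t),(172,225,262,265)),"s":blob(s,brown(s),(230,260,300,315)),"w":blob(w,brown(w),(30,5,200,120)),"tt":blob(t,brown(t),(350,190,392,230)),"tw":blob(w,brown(w),(370,180,430,240))}
for k in P:print(k,P[k])
for a,b,n in((t,w,"tw"),(s,w,"sw"),(t,s,"ts")):
    print(n,tri((a,B[n[0]][0][0]),(b,B[n[1]][0][0])).round(4))
# scoop edges from wrist
for uv,z in(((251,92),.002),((317,92),.002),((250.5,164),.042),((318,164),.042)):print(uv,onz(w,uv,z).round(4))
```

```text
{'t': [(array([294.2, 218.9]), [289, 213, 11, 13, 76])], 's': [(array([285.3, 206.9]), [280, 200, 11, 14, 133])], 'w': [(array([283.8, 135.4]), [277, 122, 14, 28, 354])]}
t [(array([206.2, 237.3]), [201, 232, 12, 11, 99]), (array([206.6, 252.5]), [201, 248, 12, 10, 98]), (array([186.3, 255. ]), [181, 250, 12, 11, 108])]
s [(array([255.9, 284.8]), [250, 277, 13, 17, 177]), (array([272.5, 289.8]), [267, 281, 12, 18, 178]), (array([263.6, 304. ]), [258, 299, 12, 12, 114])]
w [(array([58.8, 28.6]), [39, 13, 41, 32, 907]), (array([116.4,  27.4]), [99, 12, 35, 32, 784]), (array([100.8,  56.4]), [83, 43, 36, 28, 740])]
tt [(array([365.6, 214.3]), [360, 209, 12, 11, 97])]
tw [(array([394. , 211.5]), [382, 201, 24, 22, 392])]
tw [ 0.5093 -0.0343  0.0789]
sw [ 0.5094 -0.0351  0.0811]
ts [ 0.5087 -0.0334  0.0823]
(251, 92) [0.5189 0.0348 0.002 ]
(317, 92) [ 0.5802 -0.0337  0.002 ]
(250.5, 164) [ 0.4492 -0.0281  0.042 ]
(318, 164) [ 0.5104 -0.0965  0.042 ]
```

```bash
python3 -m pendant '[1,0.373,0,0.3,0,0,0,1,0.373,0,0.6,0,0,0,1,0.373,0,0.8,0,0,0,1,0.373,0,0.8,0,0,0]'
python3 -m pendant '[1,0,0,0.2,0,0,0,1,0,0,0.4,0,0,0,1,0,0,0.5,0,0,0,1,0,0,0.5,0,0,0,0.5,0,0,0.5,0,0,0,0,0,0,0.5,0,0,0,0,0,0,0.5,0,0,0,0,0,0,0.5,0,0,0,0,0,0,0.5,0,0,0,0,0,0,0.5,0,0,0]' 60
python3 - <<'E'
from h import *
from plant import r
t=ld("top0.npz");w=ld("w1.npz");w2=snap("wrist","w2")
st=r.get_state();print(st["clock"],st["tool_pos"],R.from_quat(st["eef_rot"]).as_matrix().round(3).tolist(),st["opening"],st["finger_force"])
s=ld("side0.npz")
# plug mids by triangulation
for a,b,c in(((206.2,237.3),(255.9,284.8),(116.4,27.4)),((206.6,252.5),(272.5,289.8),(100.8,56.4)),((186.3,255),(263.6,304),(58.8,28.6))):
    print("plug",tri((t,a),(s,b),(w,c)).round(4),onz(t,a,.025).round(4),onz(w,c,.025).round(4))
print("sample",tri((t,(365.6,214.3)),(w,(394,211.5))).round(4))
E
```

```text
clock: 2.3
tool_pos: [0.5063, -0.0342, 0.1358]
eef_rot: [0.934, 0.357, -0.005, -0.001]
contact_force: [-1.2, -0.1, 0.8]
opening: 0.996
finger_force: 0.0
clock: 3.3
tool_pos: [0.5106, -0.0323, 0.0653]
eef_rot: [0.934, 0.358, 0.0, 0.0]
contact_force: [0.4, 0.4, 0.0]
opening: 0.478
finger_force: 0.0
3.35 [ 0.51054134 -0.03234012  0.06519315] [[0.744, 0.669, 0.0], [0.669, -0.744, -0.0], [-0.0, 0.0, -1.0]] 0.43137059031509367 0.0
plug [0.4643 0.2069 0.0204] [0.4634 0.206  0.025 ] [0.4652 0.2042 0.025 ]
plug [0.4228 0.2042 0.0205] [0.4218 0.2034 0.025 ] [0.424  0.2017 0.025 ]
plug [0.416  0.2568 0.027 ] [0.4145 0.2584 0.025 ] [0.4164 0.2568 0.025 ]
sample [ 0.5333 -0.2351  0.0205]
```

Run:
```python
from h import *
t=ld("top0.npz")
# big top crops of tray and scale/tub for corner picking
a=cv2.resize(t[0][215:275,165:270],None,fx=5.3,fy=5,interpolation=cv2.INTER_CUBIC)
b=cv2.resize(t[0][140:205,215:280],None,fx=4.4,fy=4.4,interpolation=cv2.INTER_CUBIC)
c=cv2.resize(t[0][178:238,340:400],None,fx=4.4,fy=4.4,interpolation=cv2.INTER_CUBIC)
o=np.zeros((600,800,3),np.uint8);o[:300,:a.shape[1]]=a;o[305:305+286,:286]=b;o[305:305+264,300:564]=c
cv2.imwrite("pics/c2.png",o[:,:,::-1])
```

```text
(no output)
```

View pics/c2.png

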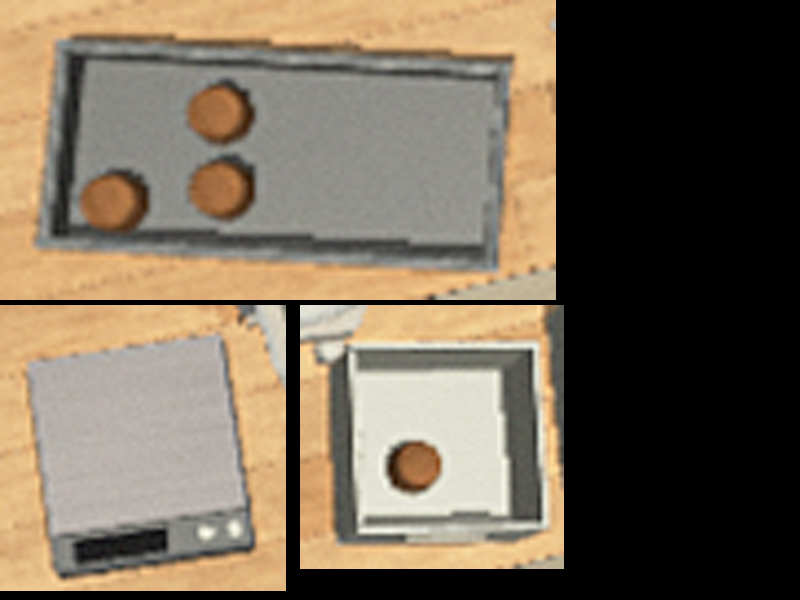

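The enlarged crop shows the tray rim corners at (60,38), (513,57), (497,270) and (38,247). The scale plate corners are at (28,362), (220,337), (246,515) and (52,532), and the plug tub rim corners at (348,345), (537,342), (548,525) and (358,530).

```bash
python3 -m pendant '[0,0,0,0,0,0,0,0,0,0,0,0,0,0,0,0,0,0,0,0,0,0,0,0,0,0,0,0,0,0,0,0,0,0,0,0,0,0,0,0,0,0]' 60
python3 - <<'E'
from h import *
t=ld("top0.npz");w=ld("w1.npz");s=ld("side0.npz")
def rect(n,px,z):
    c=np.array([onz(t,p,z)[:2] for p in px]);e=(c[1]+c[2]-c[0]-c[3])/2;g=(c[0]+c[1]-c[2]-c[3])/2
    print(n,"c",c.mean(0).round(4),"len",np.linalg.norm(e).round(4),np.linalg.norm(g).round(4),"yaw right",np.degrees(np.arctan2(e[1],e[0])).round(1),"yaw up",np.degrees(np.arctan2(g[1],g[0])).round(1),c.round(3).tolist())
f=lambda x,y,k,l,x0,y0,u,v:((x-u)/k+x0,(y-v)/l+y0)
rect("tray",[f(x,y,5.3,5,165,215,0,0) for x,y in((60,38),(513,57),(497,270),(38,247))],.042)
rect("plate",[f(x,y,4.4,4.4,215,140,0,305) for x,y in((28,362),(220,337),(246,515),(52,532))],.032)
rect("tub",[f(x,y,4.4,4.4,340,178,300,305) for x,y in((348,345),(537,342),(548,525),(358,530))],.075)
# height check: tray corner near-right seen in top and wrist ; tub near-left etc
print("trayNR",tri((t,f(497,270,5.3,5,165,215,0,0)),(w,(171,157))).round(4),"trayFR",tri((t,f(513,57,5.3,5,165,215,0,0)),(w,(224,98))).round(4))
print("scale BR",tri((t,f(246,515,4.4,4.4,215,140,0,305)),(w,(311,30))).round(4))
E
```

```text
clock: 3.95
tool_pos: [0.5105, -0.0324, 0.0651]
eef_rot: [0.934, 0.358, -0.0, 0.0]
contact_force: [0.4, 0.1, 0.6]
opening: 0.004
finger_force: 0.0
tray c [0.4402 0.1722] len 0.2321 0.1138 yaw right -92.3 yaw up -3.0 [[0.501, 0.285], [0.493, 0.053], [0.378, 0.059], [0.388, 0.291]]
plate c [0.6535 0.1004] len 0.1234 0.1153 yaw right -83.0 yaw up 9.2 [[0.701, 0.171], [0.719, 0.048], [0.603, 0.03], [0.59, 0.152]]
tub c [ 0.5425 -0.2443] len 0.1147 0.1126 yaw right -88.2 yaw up 1.7 [[0.597, -0.185], [0.6, -0.3], [0.488, -0.303], [0.484, -0.189]]
trayNR [0.3787 0.0607 0.0251] trayFR [0.4921 0.0519 0.0427]
scale BR [ 0.6265  0.0296 -0.0293]
```

Run:
```python
from h import *
from plant import r
s=snap("side","s3");w=snap("wrist","w3");t=snap("top","t3")
st=r.get_state();print(st["opening"],st["finger_force"])
o=np.zeros((600,800,3),np.uint8)
o[:420,:560]=w[0];a=cv2.resize(s[0][170:250,230:350],None,fx=2,fy=2);o[425:585,:240]=a
a=cv2.resize(t[0][190:250,250:340],None,fx=2.6,fy=2.6);o[425:581,300:534]=a
cv2.imwrite("pics/c3.png",o[:,:,::-1])
```

```text
0.006008765916160805 0.0
```

View pics/c3.png

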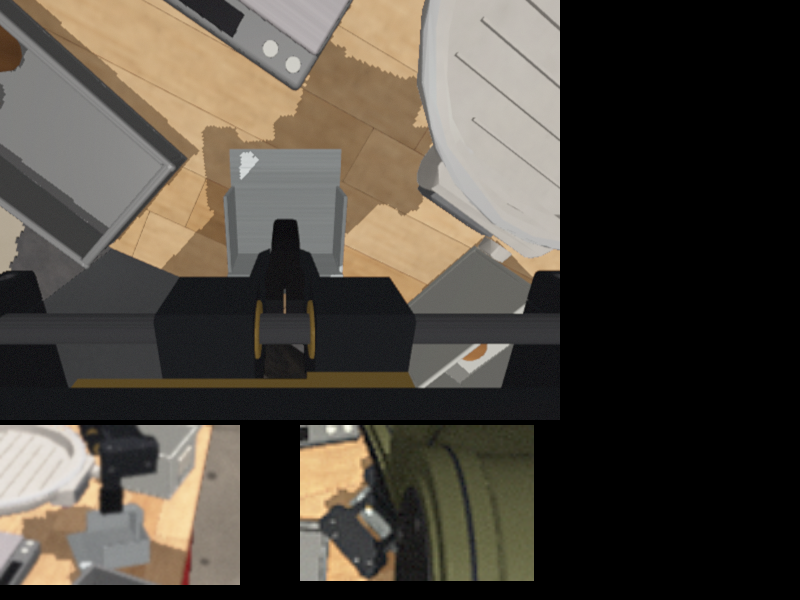

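The wrist view shows the fingers shut behind the block: block front at about (285,222), nose corners at (229,150) and (341,150). The grip was missed, so I'll measure the offset.

Run:
```python
from h import *
from plant import r
w=ld("w3.npz");st=r.get_state();Q=R.from_quat(st["eef_rot"]);p=np.array(st["tool_pos"])
for uv,z in(((229,150),.002),((341,150),.002),((228,276),.042),((344,276),.042),((285,220),.1),((274,248),.1),((298,248),.1)):
    X=onz(w,uv,z);print(uv,X.round(4),"in tool",Q.inv().apply(X-p).round(4))
for d in([0,0,0],[0,0,-.019],[.009,0,0],[-.009,0,0]):print(d,proj(w,p+Q.apply(d)))
print((w[2][:3,3]-p).round(4),Q.inv().apply(w[2][:3,3]-p).round(4))
```

```text
(229, 150) [0.5188 0.0353 0.002 ] in tool [ 0.0514 -0.0448  0.0631]
(341, 150) [ 0.5805 -0.0332  0.002 ] in tool [0.0515 0.0473 0.0631]
(228, 276) [ 0.4497 -0.0282  0.042 ] in tool [-0.0424 -0.0438  0.0231]
(344, 276) [ 0.5111 -0.0964  0.042 ] in tool [-0.0424  0.0479  0.0231]
(285, 220) [ 0.5301 -0.0162  0.1   ] in tool [ 0.0253  0.001  -0.0349]
(274, 248) [ 0.5139 -0.0227  0.1   ] in tool [ 0.009  -0.005  -0.0349]
(298, 248) [ 0.5227 -0.0325  0.1   ] in tool [ 0.009   0.0082 -0.0349]
[0, 0, 0] [283.25295375 238.0297076 ]
[0, 0, -0.019] [283.15649065 250.34418201]
[0.009, 0, 0] [283.25061015 225.48410289]
[-0.009, 0, 0] [283.25523324 250.23215272]
[0.0585 0.0518 0.1824] [ 0.0781  0.0006 -0.1824]
```

```bash
python3 -m pendant '[0,0,0,-0.1,0,0,0,0,0,0,-0.2,0,0,0,0,0,0,-0.2,0,0,0,0,0,0,-0.2,0,0,0]'
python3 - <<'E'
from h import *
from plant import r
s0=ld("s3.npz");s=snap("side","s4");w=snap("wrist","w4");st=r.get_state();p=np.array(st["tool_pos"]);print(p,st["opening"],st["finger_force"],proj(s,p),proj(s0,[.5105,-.0323,.065]))
o=np.zeros((600,800,3),np.uint8)
o[:300,:400]=cv2.resize(s0[0][170:245,240:340],None,fx=4,fy=4,interpolation=cv2.INTER_CUBIC)
o[:300,400:]=cv2.resize(s[0][170:245,240:340],None,fx=4,fy=4,interpolation=cv2.INTER_CUBIC)
o[300:,:400]=cv2.resize(w[0][130:330,150:417],(400,300));
cv2.imwrite("pics/c4.png",o[:,:,::-1])
E
```

```text
clock: 4.5
tool_pos: [0.5106, -0.0324, 0.095]
eef_rot: [0.934, 0.358, 0.0, 0.0]
contact_force: [0.2, -0.9, -0.0]
opening: 0.007
finger_force: 0.0
[ 0.51007418 -0.03241849  0.09450868] 0.0035276575123800373 0.0 [284.60199065 203.09184627] [284.43453963 212.31524788]
```

View pics/c4.png

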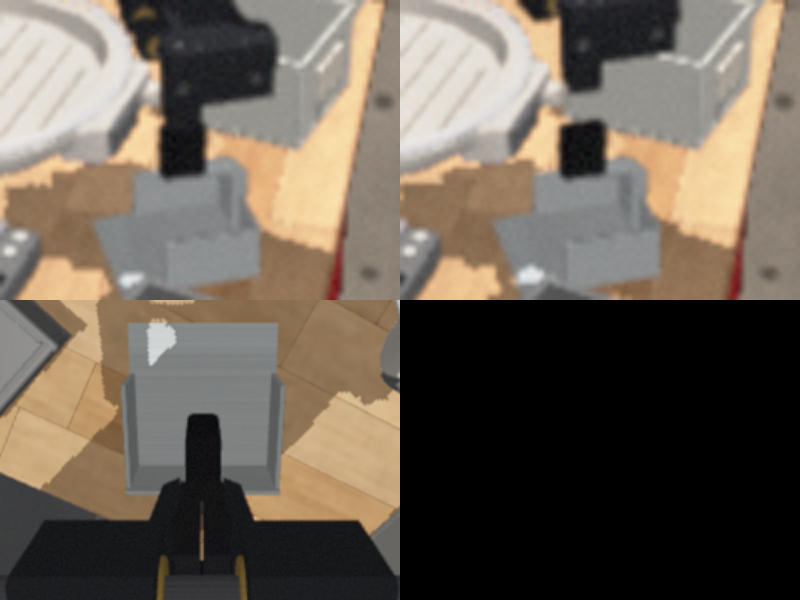

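The side crops show the shut fingertips about 8.5 px (about 27 mm) above the block top while the TCP reads 94 mm. So the real fingertips end about 34 mm short of the reported TCP, and the wrist view agrees. The scoop hasn't moved. I'll open and go lower.

```bash
python3 -m pendant '[0.6,-0.015,0,0,0,0,0,0.6,-0.015,0,0,0,0,0,0.6,-0.015,0,0,0,0,0,0.6,-0.015,0,0,0,0,0,0.6,-0.015,0,0,0,0,0,0.6,-0.015,0,0,0,0,0]'
python3 -m pendant '[0.6,0,0,0.1,0,0,0,0.6,0,0,0.2,0,0,0,0.6,0,0,0.3,0,0,0,0.6,0,0,0.42,0,0,0,0.6,0,0,0.42,0,0,0,0,0,0,0.42,0,0,0,0,0,0,0.42,0,0,0,0,0,0,0.42,0,0,0,0,0,0,0.42,0,0,0,0,0,0,0.42,0,0,0,0,0,0,0.42,0,0,0,0,0,0,0.42,0,0,0]' 60
```

```text
clock: 5.2
tool_pos: [0.5089, -0.0338, 0.0951]
eef_rot: [0.934, 0.358, 0.0, 0.0]
contact_force: [0.7, 0.2, 0.0]
opening: 0.522
finger_force: 0.0
clock: 6.4
tool_pos: [0.5092, -0.034, 0.0325]
eef_rot: [0.934, 0.358, 0.0, 0.0]
contact_force: [0.5, -0.9, 4.9]
opening: 0.179
finger_force: 60.0
```

The block is gripped: opening 0.179 is about 16 mm, at 60 N.

```bash
python3 -m pendant '[0,0,0,-0.1,0,0,0,0,0,0,-0.3,0,0,0,0,0,0,-0.5,0,0,0,0,0.1,-0.2,-0.65,0,0,0,0,0.1,-0.2,-0.65,0,0,0]'
python3 -m pendant '[0,0.05,-0.2,0,0,0,-0.08,0,0.1,-0.4,0,0,0,-0.16,0,0.15,-0.6,0,0,0,-0.25,0,0.206,-0.853,0,0,0,-0.34,0,0.206,-0.853,0,0,0,-0.42,0,0.206,-0.853,0,0,0,-0.505,0,0.206,-0.853,0,0,0,-0.505,0,0.206,-0.853,0,0,0,-0.505]'
python3 - <<'E'
from h import *
w=snap("wrist","w5")
from plant import r
st=r.get_state();print(st["clock"],st["tool_pos"],R.from_quat(st["eef_rot"]).as_matrix().round(3).tolist(),st["opening"],st["contact_force"],st["q"].round(2))
E
```

```text
clock: 6.9
tool_pos: [0.5007, 0.0034, 0.132]
eef_rot: [0.933, 0.361, 0.003, -0.001]
contact_force: [1.0, 0.3, -3.4]
opening: 0.176
finger_force: 60.0
clock: 7.7
tool_pos: [0.437, 0.1138, 0.1291]
eef_rot: [0.724, 0.69, -0.001, -0.0]
contact_force: [-0.6, -0.2, -2.7]
opening: 0.175
finger_force: 60.0
7.75 [0.43719998 0.11377864 0.12926146] [[0.049, 0.999, -0.001], [0.999, -0.049, -0.0], [-0.0, -0.001, -1.0]] 0.1731927668500265 [-0.15104981  0.22095019 -2.89335161] [-0.09  0.63 -0.42  2.14  0.54  0.48 -0.97]
```

View pics/w5.png

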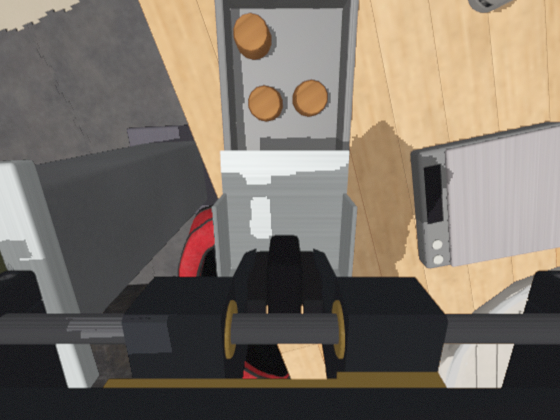

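The wrist view shows the scoop nose corners at (221,152) and (349,152). The tray outer rim runs from (217,0) to (223,150) on the left and from (357,0) to (351,150) on the right, with the plugs ahead at (265,103), (311,98) and (252,36).

Run:
```python
from h import *
from plant import r
w=ld("w5.npz");st=r.get_state();Q=R.from_quat(st["eef_rot"]);p=np.array(st["tool_pos"])
g=cv2.cvtColor(w[0],cv2.COLOR_RGB2HSV)
# saturation: wood/grey boundary on right rim, rows
for row in(15,50,80,110,135):
    S=g[row,:,1].astype(int);V=g[row,:,2].astype(int)
    xr=next(x for x in range(330,380) if S[x]>70)
    print(row,xr,V[208:244].tolist(),V[332:360].tolist())
for z,l in((.042,((217,8),(223,145),(357,8),(351.5,145))),(.098,((221,152),(349,152)))):
    for uv in l:
        X=onz(w,uv,z);print(uv,X.round(4),"tool",Q.inv().apply(X-p).round(4))
```

```text
15 358 [226, 225, 224, 222, 222, 222, 213, 170, 147, 154, 155, 155, 152, 149, 135, 109, 71, 70, 68, 68, 70, 68, 78, 100, 103, 105, 103, 104, 104, 102, 106, 128, 165, 161, 166, 174] [162, 161, 162, 161, 161, 160, 160, 161, 160, 150, 96, 81, 81, 80, 82, 81, 83, 101, 146, 162, 157, 157, 157, 150, 141, 159, 204, 223]
50 356 [223, 221, 219, 218, 218, 210, 204, 227, 223, 194, 150, 152, 154, 155, 154, 150, 136, 108, 73, 66, 69, 71, 70, 70, 81, 103, 104, 103, 103, 103, 100, 105, 107, 108, 110, 113] [163, 164, 162, 163, 162, 162, 162, 155, 120, 84, 83, 81, 84, 84, 84, 105, 147, 162, 155, 158, 157, 148, 141, 177, 232, 231, 230, 228]
80 354 [226, 226, 225, 225, 224, 223, 224, 226, 228, 231, 227, 194, 149, 152, 153, 153, 154, 149, 129, 94, 70, 69, 69, 70, 69, 74, 90, 103, 102, 103, 102, 103, 103, 103, 132, 175] [163, 164, 162, 164, 162, 164, 152, 91, 80, 82, 83, 82, 84, 97, 133, 158, 158, 156, 157, 150, 142, 174, 225, 227, 227, 225, 225, 223]
110 352 [228, 229, 228, 226, 224, 223, 223, 224, 224, 225, 226, 225, 219, 183, 148, 152, 152, 155, 156, 149, 124, 79, 67, 70, 70, 70, 69, 79, 101, 100, 101, 99, 99, 98, 103, 132] [163, 161, 163, 162, 155, 121, 85, 81, 83, 83, 83, 85, 118, 154, 160, 153, 159, 152, 143, 140, 175, 224, 224, 223, 225, 227, 229, 230]
135 350 [224, 226, 228, 229, 229, 229, 229, 228, 228, 227, 226, 226, 225, 224, 212, 160, 148, 153, 153, 153, 152, 136, 106, 72, 67, 71, 69, 70, 76, 93, 99, 99, 98, 100, 99, 98] [162, 162, 162, 153, 105, 82, 83, 83, 82, 82, 99, 140, 160, 158, 155, 155, 148, 147, 191, 230, 230, 229, 230, 218, 171, 188, 228, 230]
(217, 8) [0.3914 0.2752 0.042 ] tool [ 0.159  -0.0535  0.0872]
(223, 145) [0.3844 0.1694 0.042 ] tool [ 0.053  -0.0554  0.0873]
(357, 8) [0.5018 0.2699 0.042 ] tool [0.1591 0.057  0.0871]
(351.5, 145) [0.4997 0.1639 0.042 ] tool [0.0531 0.0601 0.0872]
(221, 152) [0.3941 0.1692 0.098 ] tool [ 0.0533 -0.0457  0.0313]
(349, 152) [0.4858 0.1648 0.098 ] tool [0.0533 0.0461 0.0312]
```

```bash
python3 -m pendant '[0,0,0.009,0.1,0,0,0,0,0,0.009,0.25,0,0,0,0,0,0.009,0.4,0,0,0,0,0,0.009,0.5,0,0,0,0,0,0.009,0.56,0,0,0,0,0,0.009,0.59,0,0,0,0,0,0.009,0.6,0,0,0,0,0,0.009,0.6,0,0,0]'
python3 - <<'E'
from h import *
w=ld("w5.npz")
print(onz(w,(295,9),.004),onz(w,(295,9),.042),w[0][0:16,295].mean(1).round())
E
```

```text
clock: 8.55
tool_pos: [0.4391, 0.1143, 0.0399]
eef_rot: [0.723, 0.691, 0.0, 0.0]
contact_force: [-0.1, 0.0, -2.8]
opening: 0.174
finger_force: 60.0
[0.45459371 0.28279938 0.004     ] [0.45289699 0.2715481  0.042     ] [ 70.  71.  71.  70.  68.  68.  68.  75. 125. 158. 165. 164. 165. 164.
 164. 164.]
```

```bash
python3 -m pendant '[0,0,0,0.01,0,0,0,0,0,0,0.02,0,0,0,0,0,0,0.025,0,0,0,0,0,0,0.025,0,0,0]'
python3 -m pendant '[0,0.03,0,0,0,0,0,0,0.06,0,0,0,0,0,0,0.1,0,0,0,0,0,0,0.13,0,0,0,0,0,0,0.16,0,0,0,0,0,0,0.2,0,0,0,0,0]'
```

```text
clock: 8.95
tool_pos: [0.4391, 0.1143, 0.0365]
eef_rot: [0.723, 0.691, 0.0, 0.0]
contact_force: [-0.8, 0.4, 4.2]
opening: 0.173
finger_force: 60.0
clock: 9.55
tool_pos: [0.44, 0.1404, 0.0366]
eef_rot: [0.724, 0.69, -0.002, 0.002]
contact_force: [0.7, -5.8, 8.5]
opening: 0.175
finger_force: 60.0
```

```bash
python3 -m pendant '[0,0.035,0,0,0,0,0,0,0.07,0,0,0,0,0,0,0.105,0,0,0,0,0,0,0.14,0,0,0,0,0,0,0.175,0,0,0,0,0,0,0.21,0,0,0,0,0,0,0.245,0,0,0,0,0,0,0.28,0,0,0,0,0,0,0.3,0,0,0,0,0]'
python3 -m pendant '[0,0.03,0,0,0,0,0,0,0.06,0,0,0,0,0,0,0.09,0,0,0,0,0,0,0.12,0,0,0,0,0,0,0.12,0,0,0,0,0]'
python3 - <<'E'
from h import *
w=snap("wrist","w6")
E
```

```text
clock: 10.45
tool_pos: [0.4422, 0.1862, 0.0366]
eef_rot: [0.724, 0.69, -0.002, 0.002]
contact_force: [-1.1, -6.7, 9.8]
opening: 0.178
finger_force: 60.0
clock: 10.95
tool_pos: [0.4432, 0.2046, 0.0366]
eef_rot: [0.724, 0.69, -0.001, 0.002]
contact_force: [-0.9, -4.4, 7.3]
opening: 0.172
finger_force: 60.0
```

View pics/w6.png

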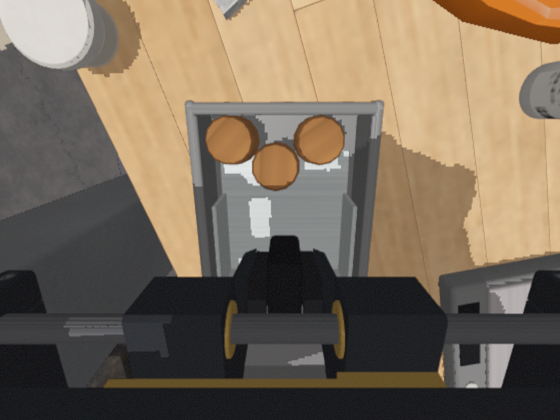

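The plugs are at (232,140), (275,166) and (320,140), riding onto the nose against the end wall. I'll push on to the wall.

```bash
python3 -m pendant '[0,0.03,0,0,0,0,0,0,0.06,0,0,0,0,0,0,0.09,0,0,0,0,0,0,0.12,0,0,0,0,0,0,0.14,0,0,0,0,0,0,0.14,0,0,0,0,0]'
cat >> h.py <<'E'
def brown(v):
    h=cv2.cvtColor(v[0],cv2.COLOR_RGB2HSV);return ((h[...,0]<16)&(h[...,1]>125)&(h[...,2]>40)&(h[...,2]<190)).astype(np.uint8)
def blobs(v,box,mn=15,m=None):
    m=brown(v) if m is None else m
    x0,y0,x1,y1=box;k=np.zeros(m.shape,np.uint8);k[y0:y1,x0:x1]=m[y0:y1,x0:x1];n,l,st,c=cv2.connectedComponentsWithStats(k);return [(c[i].round(1).tolist(),st[i].tolist()) for i in range(1,n) if st[i,4]>=mn]
def intool(v,uv,z):
    from plant import r
    st=r.get_state();Q=R.from_quat(st["eef_rot"]);return Q.inv().apply(onz(v,uv,z)-st["tool_pos"]).round(4)
E
python3 - <<'E'
from h import *
w=snap("wrist","w7")
for b in blobs(w,(190,90,390,260),100):print(b,intool(w,b[0],.026))
E
```

```text
clock: 11.6
tool_pos: [0.4441, 0.2252, 0.0366]
eef_rot: [0.724, 0.69, -0.002, 0.002]
contact_force: [-0.2, -5.2, 8.0]
opening: 0.171
finger_force: 60.0
([232.4, 172.7], [207, 152, 52, 45, 1877]) [ 0.0422 -0.0345  0.0103]
([303.9, 180.3], [258, 152, 96, 62, 3664]) [0.0371 0.0129 0.0104]
```

```bash
python3 -m pendant '[0,0.01,0,0,0,0,0,0,0.02,0,0,0,0,0,0,0.02,0,0,0,0,0]'
python3 -m pendant '[0,-0.005,0,-0.02,0,0.03,0,0,-0.01,0,-0.035,0,0.06,0,0,-0.02,0,-0.05,0,0.09,0,0,-0.03,0,-0.065,0,0.12,0,0,-0.04,0,-0.08,0,0.15,0,0,-0.05,0,-0.09,0,0.18,0,0,-0.06,0,-0.105,0,0.21,0,0,-0.075,0,-0.12,0,0.24,0,0,-0.085,0,-0.135,0,0.27,0,0,-0.085,0,-0.135,0,0.27,0,0,-0.085,0,-0.135,0,0.27,0]'
python3 - <<'E'
from h import *
w=snap("wrist","w8")
for b in blobs(w,(150,90,420,290),80):print(b,intool(w,b[0],.04))
E
```

```text
clock: 11.95
tool_pos: [0.4442, 0.2272, 0.0366]
eef_rot: [0.724, 0.69, -0.002, 0.002]
contact_force: [0.3, -7.2, 9.7]
opening: 0.176
finger_force: 60.0
clock: 13.05
tool_pos: [0.4438, 0.2167, 0.0555]
eef_rot: [0.707, 0.675, 0.152, -0.144]
contact_force: [-1.6, -0.5, -3.9]
opening: 0.175
finger_force: 60.0
([411.3, 92.0], [399, 90, 21, 7, 91]) [0.0968 0.097  0.0601]
([248.0, 228.3], [221, 200, 72, 56, 2283]) [ 0.0011 -0.0268  0.017 ]
([322.9, 238.2], [299, 215, 47, 54, 1617]) [-0.0054  0.0277  0.0141]
```

```bash
python3 -m pendant '[0,0.02,0,-0.05,0,0,0,0,0.06,0,-0.14,0,0,0,0,0.11,0,-0.25,0,0,0,0,0.165,0,-0.37,0,0,0,0,0.22,0,-0.49,0,0,0,0,0.25,0,-0.57,0,0,0,0,0.271,0,-0.609,0,0,0,0,0.271,0,-0.609,0,0,0]'
python3 - <<'E'
from h import *
from plant import r
w=snap("wrist","w9");s=snap("side","s9")
for b in blobs(w,(100,0,460,290),60):print(b)
print("side",blobs(s,(200,200,340,330),15))
st=r.get_state();print(st["tool_pos"],R.from_quat(st["eef_rot"]).as_matrix().round(3).tolist(),st["q"].round(2),proj(s,[.45,.2,.12]))
p=np.array(st["tool_pos"]);Q=R.from_quat(st["eef_rot"])
for c in([.054,.046,.03],[.054,-.046,.03],[-.042,.046,.03],[-.042,-.046,.03],[0,0,-.05]):print(proj(s,p+Q.apply(c)).round())
E
```

```text
clock: 13.9
tool_pos: [0.4434, 0.2177, 0.1563]
eef_rot: [0.707, 0.675, 0.152, -0.145]
contact_force: [-0.6, -0.0, -3.2]
opening: 0.174
finger_force: 60.0
([355.9, 96.2], [283, 0, 177, 149, 3454])
([301.7, 27.9], [299, 2, 9, 47, 177])
([135.3, 106.4], [119, 91, 35, 32, 415])
([437.4, 173.0], [431, 161, 18, 21, 82])
([249.0, 226.1], [223, 199, 70, 52, 2134])
([322.5, 236.9], [299, 215, 46, 50, 1537])
side [([316.0, 279.1], [307, 227, 19, 103, 172]), ([258.8, 246.9], [243, 236, 33, 25, 451]), ([322.2, 261.0], [321, 252, 3, 19, 20]), ([320.8, 277.9], [320, 272, 2, 13, 16])]
[0.44296337 0.21729912 0.15531538] [[0.041, 0.999, 0.017], [0.911, -0.045, 0.41], [0.41, -0.001, -0.912]] [ 0.38  0.83 -1.1   2.15  0.92  0.45 -1.33] [261.66844927 250.56543347]
[224. 254.]
[264. 269.]
[249. 246.]
[286. 259.]
[265. 219.]
```

Run:
```python
from h import *
d=np.radians
A=([.548,.156,.165],down(d(92.5),d(24)));B=([.6543,.0945,.165],down(d(98),d(24)));C=([.6543,.0945,.12],down(d(98),0))
print(plan(*A));print(plan(*B,np.array(A[0]),A[1]));print(plan(*C,np.array(B[0]),B[1]))
```

```text
(array([-0.317,  0.718, -0.214]), array([ 0.022, -0.002, -0.052]))
(array([-0.402,  0.69 , -0.179]), array([ 0.025,  0.   , -0.056]))
(array([-0.122, -0.   ,  0.274]), array([ 0.   , -0.267,  0.   ]))
```

```bash
python3 -m pendant '[0,-0.03,0.07,-0.02,0,0,0,0,-0.1,0.22,-0.06,0.005,0,-0.01,0,-0.17,0.4,-0.11,0.01,0,-0.025,0,-0.25,0.57,-0.17,0.02,0,-0.04,0,-0.3,0.68,-0.2,0.022,0,-0.052,0,-0.317,0.718,-0.214,0.022,0,-0.052]'
python3 -m pendant '[0,-0.05,0.08,-0.02,0.005,0,-0.01,0,-0.14,0.23,-0.06,0.01,0,-0.02,0,-0.23,0.4,-0.1,0.015,0,-0.035,0,-0.32,0.55,-0.14,0.025,0,-0.05,0,-0.38,0.66,-0.17,0.025,0,-0.056,0,-0.402,0.69,-0.179,0.025,0,-0.056,0,-0.402,0.69,-0.179,0.025,0,-0.056]'
python3 -m pendant '[0,-0.01,0,0.03,0,-0.03,0,0,-0.03,0,0.06,0,-0.06,0,0,-0.04,0,0.09,0,-0.09,0,0,-0.055,0,0.12,0,-0.12,0,0,-0.07,0,0.15,0,-0.15,0,0,-0.08,0,0.18,0,-0.18,0,0,-0.095,0,0.21,0,-0.21,0,0,-0.11,0,0.24,0,-0.24,0,0,-0.122,0,0.274,0,-0.267,0,0,-0.122,0,0.274,0,-0.267,0]'
python3 - <<'E'
from h import *
from plant import r
w=snap("wrist","w10")
st=r.get_state();print(st["clock"],st["tool_pos"],R.from_quat(st["eef_rot"]).as_matrix().round(3).tolist(),st["q"].round(2))
print(blobs(w,(180,90,400,290),80))
g=w[0][:,:,:].mean(2)
print(plan([.6543,.0945,.075],down(np.radians(98))))
E
```

```text
clock: 14.6
tool_pos: [0.5502, 0.1549, 0.164]
eef_rot: [0.677, 0.705, 0.146, -0.151]
contact_force: [-0.1, 1.0, -2.8]
opening: 0.178
finger_force: 60.0
clock: 15.3
tool_pos: [0.654, 0.0955, 0.1648]
eef_rot: [0.641, 0.738, 0.138, -0.158]
contact_force: [-0.3, -0.0, -3.8]
opening: 0.175
finger_force: 60.0
clock: 16.3
tool_pos: [0.6527, 0.0997, 0.1212]
eef_rot: [0.653, 0.757, 0.002, -0.001]
contact_force: [0.0, 0.9, -3.6]
opening: 0.178
finger_force: 60.0
16.35 [0.65344672 0.09818933 0.12134646] [[-0.145, 0.989, 0.002], [0.989, 0.145, 0.005], [0.005, 0.003, -1.0]] [ 0.27  1.03 -1.06  1.5   0.95  1.17 -0.81]
[([248.9, 223.0], [223, 195, 65, 56, 2163]), ([324.1, 249.2], [299, 233, 44, 44, 849]), ([371.4, 253.9], [357, 244, 31, 25, 305])]
(array([-0.027,  0.001,  0.309]), array([ 0.002, -0.003,  0.004]))
```

```bash
python3 -m pendant '[0,-0.01,0,0.03,0,0,0,0,-0.02,0,0.1,0,0,0,0,-0.027,0,0.18,0,0,0,0,-0.027,0,0.26,0,0,0,0,-0.027,0,0.32,0,0,0,0,-0.027,0,0.34,0,0,0,0,-0.027,0,0.34,0,0,0]'
python3 -m pendant '[0,0,0,0.01,0,0,0,0,0,0,0.02,0,0,0,0,0,0,0.03,0,0,0,0,0,0,0.035,0,0,0,0,0,0,0.035,0,0,0]'
```

```text
clock: 17.05
tool_pos: [0.6551, 0.0915, 0.0689]
eef_rot: [0.656, 0.755, 0.002, -0.001]
contact_force: [1.2, -0.3, -3.3]
opening: 0.171
finger_force: 60.0
clock: 17.55
tool_pos: [0.6556, 0.0916, 0.0647]
eef_rot: [0.656, 0.755, 0.002, -0.001]
contact_force: [1.2, -0.4, -2.4]
opening: 0.174
finger_force: 60.0
```

```bash
python3 -m pendant '[0,0,0,0.005,0,0,0,0,0,0,0.01,0,0,0,0,0,0,0.01,0,0,0]'
python3 -m pendant '[0.1,0,0,0,0,0,0,0.3,0,0,0,0,0,0,0.45,0,0,0,0,0,0,0.55,0,0,0,0,0,0,0.55,0,0,0,0,0,0,0.55,0,0,0,0,0,0]'
python3 -m pendant '[0.55,0,0,-0.15,0,0,0,0.55,0,0,-0.3,0,0,0,0.55,0,0,-0.5,0,0,0,0.55,0,0,-0.7,0,0,0,0.55,0,0,-0.7,0,0,0]'
python3 - <<'E'
from h import *
from plant import r
w=snap("wrist","w11");s=snap("side","s11")
st=r.get_state();print(st["clock"],st["tool_pos"],R.from_quat(st["eef_rot"]).as_matrix().round(3).tolist(),st["q"].round(2))
print(blobs(w,(180,60,400,300),80),"side",blobs(s,(170,200,330,320)))
dk=(w[0].max(2)<60).astype(np.uint8);print("dark",blobs(w,(255,100,315,290),50,dk))
t=snap("top","t11")
E
```

```text
clock: 17.85
tool_pos: [0.6558, 0.0916, 0.0646]
eef_rot: [0.656, 0.755, 0.003, -0.0]
contact_force: [-1.6, -2.6, 7.0]
opening: 0.175
finger_force: 60.0
clock: 18.45
tool_pos: [0.6555, 0.0916, 0.0628]
eef_rot: [0.656, 0.755, 0.002, -0.001]
contact_force: [-0.1, 0.0, -0.9]
opening: 0.544
finger_force: 0.0
clock: 18.95
tool_pos: [0.658, 0.0937, 0.1754]
eef_rot: [0.656, 0.755, 0.007, 0.001]
contact_force: [-0.1, -0.2, 1.0]
opening: 0.549
finger_force: 0.0
19.05 [0.65605048 0.09152711 0.17049666] [[-0.139, 0.99, 0.005], [0.99, 0.139, 0.005], [0.005, 0.006, -1.0]] [ 0.29  0.98 -1.1   1.46  0.89  1.24 -0.77]
[([258.0, 193.5], [241, 172, 31, 55, 981]), ([304.0, 213.9], [290, 199, 29, 31, 717]), ([361.1, 232.5], [343, 222, 38, 26, 422])] side [([215.9, 223.6], [205, 214, 21, 23, 274]), ([317.1, 271.5], [307, 231, 18, 89, 172]), ([185.6, 306.2], [177, 295, 17, 25, 141])]
dark [([280.2, 213.7], [271, 191, 20, 46, 857])]
```

View pics/w11.png

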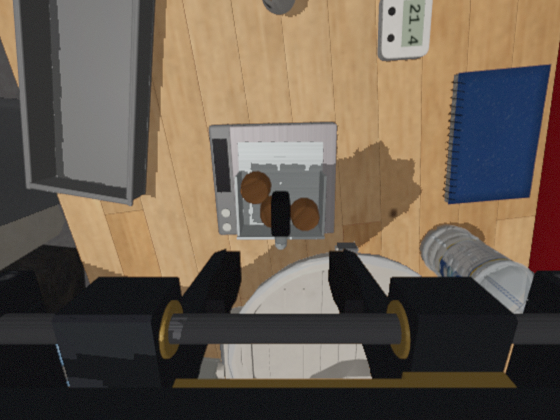

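The wrist view shows the scoop upright on the plate (238-325 × 142-239, inside the plate 230-336 × 124-236). All three plugs are in it, at (257,187), (270,212) and (304,214). Before regrasping I'll check with the empty hand that the tipping pose over the tub is reachable.

Run:
```python
from h import *
d=np.radians
A=([.60,-.04,.215],down(d(97)));B=([.555,-.16,.22],down(d(92)));C=([.5425,-.27,.2],down(d(92)));D=([.5425,-.27,.2],down(d(92),d(-50)))
print(plan(*A));L=[A,B,C,D]
for a,b in zip(L,L[1:]):print(plan(*b,np.array(a[0]),a[1]))
```

```text
(array([-0.811, -0.486, -0.312]), array([ 0.002, -0.002,  0.011]))
(array([-0.757, -0.395, -0.033]), array([0.   , 0.   , 0.056]))
(array([-0.73 , -0.109,  0.133]), array([0., 0., 0.]))
(array([0., 0., 0.]), array([-0.   , -0.556,  0.   ]))
```

```bash
python3 -m pendant '[0.55,-0.3,-0.18,-0.312,0,0,0,0.55,-0.6,-0.36,-0.312,0,0,0,0.55,-0.811,-0.486,-0.312,0,0,0.01]' >/dev/null
python3 -m pendant '[0.55,-0.3,-0.15,-0.033,0,0,0.03,0.55,-0.6,-0.3,-0.033,0,0,0.056,0.55,-0.757,-0.395,-0.033,0,0,0.056]' >/dev/null
python3 -m pendant '[0.55,-0.3,-0.05,0.07,0,0,0,0.55,-0.6,-0.1,0.133,0,0,0,0.55,-0.73,-0.109,0.133,0,0,0,0.55,-0.73,-0.109,0.133,0,0,0]'
python3 -m pendant '[0.55,0,0,0,0,-0.09,0,0.55,0,0,0,0,-0.18,0,0.55,0,0,0,0,-0.27,0,0.55,0,0,0,0,-0.36,0,0.55,0,0,0,0,-0.45,0,0.55,0,0,0,0,-0.556,0,0.55,0,0,0,0,-0.556,0,0.55,0,0,0,0,-0.556,0]'
python3 - <<'E'
from h import *
from plant import r
st=r.get_state();print(st["tool_pos"],R.from_quat(st["eef_rot"]).as_matrix().round(3).tolist(),st["q"].round(2))
w=snap("wrist","w12")
t=ld("t11.npz");print("t11 plugs in scoop",[ (b,onz(t,b[0],.06).round(3)) for b in blobs(t,(215,140,280,205),8)])
E
```

```text
clock: 20.1
tool_pos: [0.5432, -0.2691, 0.1955]
eef_rot: [0.697, 0.717, 0.001, -0.002]
contact_force: [0.6, -0.0, -0.7]
opening: 0.55
finger_force: 0.0
clock: 20.9
tool_pos: [0.5453, -0.2626, 0.1965]
eef_rot: [0.629, 0.655, -0.291, 0.302]
contact_force: [0.1, -0.1, 0.1]
opening: 0.55
finger_force: 0.0
[ 0.54527517 -0.26257586  0.19653461] [[-0.026, 0.999, 0.03], [0.647, 0.04, -0.761], [-0.762, -0.0, -0.648]] [ 0.32  0.88 -0.74  1.93  1.38  1.49 -1.18]
t11 plugs in scoop [(([246.7, 179.8], [242, 179, 11, 3, 24]), array([0.618, 0.095, 0.06 ]))]
```

```bash
python3 - <<'E'
from h import *
w=ld("w1.npz");t=ld("top0.npz")
c=np.array([onz(w,p,.075)[:2] for p in((410,152),(481,215),(415,275),(349,210))]);print(c.round(3),c.mean(0).round(4))
f=lambda x,y:((x-300)/4.4+340,(y-305)/4.4+178)
for a,b in(((348,345),(410,152)),((537,342),(481,215)),((358,530),(349,210))):print(tri((t,f(*a)),(w,b)).round(4))
s=ld("s11.npz");d=np.radians
# regrasp target: above scoop on scale; back the same way
L=[(np.array([.5453,-.2626,.1965]),None),([.5425,-.27,.2],down(d(92))),([.555,-.16,.22],down(d(92))),([.60,-.04,.215],down(d(97))),([.6555,.0916,.17],down(d(98)))]
for a,b in zip(L[1:],L[2:]):print(plan(*b,np.array(a[0]),a[1]))
E
python3 -m pendant '[0.55,0,0,0,0,0.09,0,0.55,0,0,0,0,0.18,0,0.55,0,0,0,0,0.27,0,0.55,0,0,0,0,0.36,0,0.55,0,0,0,0,0.45,0,0.55,0,0,0,0,0.556,0,0.55,0,0,0,0,0.556,0]'
```

```text
[[ 0.598 -0.164]
 [ 0.607 -0.297]
 [ 0.49  -0.301]
 [ 0.495 -0.162]] [ 0.5475 -0.2312]
[ 0.6176 -0.2023 -0.0207]
[ 0.6054 -0.3031  0.0662]
[ 0.4909 -0.2027 -0.0186]
(array([ 0.73 ,  0.109, -0.133]), array([0., 0., 0.]))
(array([0.789, 0.328, 0.033]), array([ 0.   ,  0.   , -0.056]))
(array([0.826, 0.474, 0.3  ]), array([ 0.   ,  0.   , -0.011]))
clock: 21.65
tool_pos: [0.5436, -0.2747, 0.1982]
eef_rot: [0.701, 0.714, 0.003, -0.0]
contact_force: [0.3, -0.8, -1.2]
opening: 0.55
finger_force: 0.0
```

```bash
python3 -m pendant '[0.55,0.3,0.05,-0.07,0,0,0,0.55,0.6,0.1,-0.133,0,0,0,0.55,0.73,0.109,-0.133,0,0,0]' >/dev/null
python3 -m pendant '[0.55,0.3,0.12,0.033,0,0,-0.03,0.55,0.6,0.24,0.033,0,0,-0.056,0.55,0.789,0.328,0.033,0,0,-0.056]' >/dev/null
python3 -m pendant '[0.55,0.3,0.16,0.1,0,0,0,0.55,0.6,0.32,0.2,0,0,-0.01,0.55,0.826,0.474,0.3,0,0,-0.01,0.55,0.826,0.474,0.3,0,0,-0.01,0.55,0.826,0.474,0.3,0,0,-0.01]'
python3 - <<'E'
from h import *
w=snap("wrist","w13");print(blobs(w,(180,60,400,300),80))
dk=(w[0].max(2)<60).astype(np.uint8);print("dark",blobs(w,(255,100,315,290),50,dk))
print(plan([.6555,.0916,.064],down(np.radians(97.8))))
E
```

```text
clock: 22.75
tool_pos: [0.6577, 0.0971, 0.1699]
eef_rot: [0.656, 0.755, 0.003, -0.0]
contact_force: [0.1, -0.3, 0.9]
opening: 0.55
finger_force: 0.0
[([258.3, 197.1], [241, 176, 31, 55, 1003]), ([305.3, 218.3], [291, 203, 29, 32, 742]), ([359.2, 236.3], [345, 227, 28, 22, 324])]
dark [([280.4, 219.3], [271, 196, 21, 47, 894])]
(array([-0.025, -0.022,  0.707]), array([ 0.002, -0.002,  0.001]))
```

```bash
python3 -m pendant '[0.55,-0.02,-0.02,0.2,0,0,0,0.55,-0.025,-0.022,0.4,0,0,0,0.55,-0.025,-0.022,0.6,0,0,0,0.55,-0.025,-0.022,0.69,0,0,0,0.55,-0.025,-0.022,0.7,0,0,0]'
python3 -m pendant '[0.3,0,0,0,0,0,0,0.1,0,0,0,0,0,0,0,0,0,0,0,0,0,0,0,0,0,0,0,0,0,0,0,0,0,0,0,0,0,0,0,0,0,0,0,0,0,0,0,0,0]' 60
```

```text
clock: 23.3
tool_pos: [0.6545, 0.0907, 0.0634]
eef_rot: [0.657, 0.754, 0.001, -0.001]
contact_force: [0.0, -0.5, -0.1]
opening: 0.55
finger_force: 0.0
clock: 24.0
tool_pos: [0.6555, 0.0939, 0.0652]
eef_rot: [0.656, 0.755, 0.003, -0.0]
contact_force: [-0.3, -0.2, 5.5]
opening: 0.174
finger_force: 60.0
```

Run:
```python
from h import *
d=np.radians;y=91.7
def tn(th,z):
    Q=down(d(y),d(-th));return (np.array([.544,-.2685,z])-Q.apply([.054,0,.0325]),Q)
L=[([.6555,.0939,.115],down(d(98))),([.6555,.0939,.165],down(d(98),d(20))),([.6,-.035,.2],down(d(97),d(20))),([.562,-.17,.2],down(d(92),d(20))),([.5456,-.30,.2],down(d(y),d(20))),(tn(0,.11)),tn(0,.098),tn(15,.09),tn(32,.085),tn(50,.08)]
print(plan(*L[0]))
for a,b in zip(L,L[1:]):print(*plan(*b,np.array(a[0]),a[1]),np.round(b[0],4))
```

```text
(array([ 0.001,  0.001, -0.332]), array([ 0.002, -0.003,  0.   ]))
[ 0.     0.    -0.333] [0.    0.222 0.   ] [0.6555 0.0939 0.165 ]
[-0.671 -0.486 -0.493] [-0.004  0.     0.01 ] [ 0.6   -0.035  0.2  ]
[-0.81  -0.361 -0.295] [-0.019  0.     0.052] [ 0.562 -0.17   0.2  ]
[-0.81  -0.14  -0.295] [-0.001 -0.     0.003] [ 0.5456 -0.3     0.2   ]
[-0.272 -0.004  0.309] [ 0.    -0.222  0.   ] [ 0.5456 -0.3225  0.1425]
[0.   0.   0.08] [0. 0. 0.] [ 0.5456 -0.3225  0.1305]
[ 0.068  0.    -0.032] [ 0.    -0.167 -0.   ] [ 0.5453 -0.3122  0.1354]
[ 0.088 -0.    -0.064] [ 0.    -0.189  0.   ] [ 0.5448 -0.2971  0.1412]
[ 0.102  0.    -0.072] [ 0.  -0.2 -0. ] [ 0.5443 -0.2783  0.1423]
```

```bash
python3 -m pendant '[0,0,0,-0.05,0,0,0,0,0,0,-0.15,0,0,0,0,0,0,-0.25,0,0,0,0,0,0,-0.333,0,0,0,0,0,0,-0.4,0,0.05,0,0,0,0,-0.48,0,0.1,0,0,0,0,-0.56,0,0.15,0,0,0,0,-0.64,0,0.2,0,0,0,0,-0.666,0,0.222,0,0,0,0,-0.666,0,0.222,0]'
python3 -m pendant '[0,-0.07,-0.05,-0.05,0,0,0,0,-0.2,-0.15,-0.15,0,0,0,0,-0.34,-0.25,-0.25,0,0,0,0,-0.48,-0.35,-0.35,0,0,0,0,-0.6,-0.43,-0.44,0,0,0.01,0,-0.671,-0.486,-0.493,0,0,0.01]'
python3 -m pendant '[0,-0.13,-0.06,-0.05,0,0,0.01,0,-0.29,-0.13,-0.1,0,0,0.02,0,-0.45,-0.2,-0.16,-0.01,0,0.03,0,-0.61,-0.27,-0.22,-0.01,0,0.04,0,-0.74,-0.33,-0.27,-0.019,0,0.052,0,-0.81,-0.361,-0.295,-0.019,0,0.052]'
python3 -m pendant '[0,-0.13,-0.02,-0.05,0,0,0,0,-0.29,-0.05,-0.1,0,0,0,0,-0.45,-0.08,-0.16,0,0,0,0,-0.61,-0.11,-0.22,0,0,0,0,-0.74,-0.13,-0.27,0,0,0,0,-0.81,-0.14,-0.295,0,0,0,0,-0.81,-0.14,-0.295,0,0,0]'
python3 - <<'E'
from h import *
w=snap("wrist","w14");print(blobs(w,(180,60,400,300),300))
d=np.radians
print(plan([.5456,-.3225,.1425],down(d(91.7),0)))
E
```

```text
clock: 25.0
tool_pos: [0.6555, 0.0909, 0.164]
eef_rot: [0.647, 0.742, 0.116, -0.131]
contact_force: [-0.8, 0.2, -3.7]
opening: 0.175
finger_force: 60.0
clock: 25.6
tool_pos: [0.5984, -0.0378, 0.1989]
eef_rot: [0.652, 0.738, 0.114, -0.132]
contact_force: [0.0, -0.1, -2.9]
opening: 0.183
finger_force: 60.0
clock: 26.2
tool_pos: [0.5607, -0.1728, 0.198]
eef_rot: [0.683, 0.709, 0.12, -0.127]
contact_force: [-0.0, 0.7, -2.5]
opening: 0.178
finger_force: 60.0
clock: 26.9
tool_pos: [0.5459, -0.3015, 0.1976]
eef_rot: [0.683, 0.709, 0.121, -0.127]
contact_force: [0.8, 0.7, -2.8]
opening: 0.18
finger_force: 60.0
[([201.2, 198.4], [185, 180, 32, 40, 349]), ([248.9, 227.1], [223, 200, 66, 53, 2089]), ([324.7, 251.8], [299, 237, 43, 40, 655])]
(array([-0.27 , -0.008,  0.295]), array([-0.003, -0.225,  0.006]))
```

```bash
python3 -m pendant '[0,-0.03,0,0.03,0,-0.03,0,0,-0.06,0,0.07,0,-0.06,0,0,-0.1,0,0.11,0,-0.09,0,0,-0.14,0,0.15,0,-0.12,0,0,-0.18,0,0.19,0,-0.15,0,0,-0.21,0,0.23,0,-0.18,0,0,-0.25,0,0.27,0,-0.21,0,0,-0.27,-0.008,0.295,-0.003,-0.225,0.006,0,-0.27,-0.008,0.295,-0.003,-0.225,0.006]'
python3 - <<'E'
from h import *
from plant import r
w=snap("wrist","w15");print(blobs(w,(150,60,420,300),80),proj(w,[.533,-.235,.02]))
st=r.get_state();p=np.array(st["tool_pos"]);Q=R.from_quat(st["eef_rot"]);print(p,Q.as_matrix()[:,0],p+Q.apply([.054,0,.0325]))
# predicted rim inner/outer corners
for sx in(-1,1):
    for sy in(-1,1):print(sx,sy,proj(w,[.544+sx*.056,-.2435+sy*.056,.075]).round(1))
c=(w[0].min(2)>150);
for row in(60,90,120,140):
    x=np.flatnonzero(np.diff(c[row,150:430].astype(int)))+150;print(row,x.tolist())
for col in(230,280,330):print(col,(np.flatnonzero(np.diff(c[:230,col].astype(int)))).tolist())
d=np.radians
def tn(th,z):
    R_=down(d(91.7),d(-th));return (np.array([.544,-.2685,z])-R_.apply([.054,0,.0325]),R_)
print(plan(*tn(0,.098)))
E
```

```text
clock: 27.85
tool_pos: [0.5449, -0.3199, 0.1424]
eef_rot: [0.695, 0.719, -0.0, -0.001]
contact_force: [0.3, -0.2, -3.3]
opening: 0.177
finger_force: 60.0
[([188.5, 104.4], [169, 79, 38, 52, 503]), ([276.9, 108.4], [262, 93, 30, 32, 732]), ([249.0, 226.6], [223, 199, 66, 53, 2101]), ([324.8, 251.6], [299, 237, 43, 40, 678])] [275.46726321 108.27539457]
[ 0.54526833 -0.32090115  0.14268118] [-0.03245773  0.99947239  0.00119652] [ 0.54349455 -0.26689142  0.11024582]
-1 -1 [219.8 183.3]
-1 1 [215.1  37.4]
1 -1 [348.6 187.8]
1 1 [363.6  43.2]
60 [191, 197, 203, 205, 212, 218, 358, 363, 370]
90 [206, 219, 248, 341, 356, 361, 362, 365, 388, 391, 394, 395, 402]
120 [207, 208, 212, 221, 248, 264, 290, 339, 354, 359, 407, 411, 425]
140 [212, 214, 217, 222, 250, 292, 301, 338, 352, 357, 418, 422]
230 [27, 32, 33, 34, 35, 36, 38, 44, 153, 176]
280 [39, 45, 61, 92, 125, 141, 152, 178]
330 [17, 22, 39, 45, 61, 140, 152, 177]
(array([-0.011,  0.002,  0.081]), array([-0.   , -0.001,  0.002]))
```

```bash
python3 -m pendant '[0,-0.01,0,0.04,0,0,0,0,-0.011,0,0.081,0,0,0,0,0.003,0,0.074,0,-0.033,0,0,0.017,0,0.067,0,-0.067,0,0,0.03,0,0.06,0,-0.1,0,0,0.044,0,0.054,0,-0.133,0,0,0.058,0,0.048,0,-0.167,0,0,0.08,0,0.04,0,-0.21,0,0,0.103,0,0.032,0,-0.255,0,0,0.13,0,0.02,0,-0.305,0,0,0.158,0,0.01,0,-0.356,0,0,0.158,0,0.01,0,-0.356,0]'
python3 -m pendant '[0,0.01,0,-0.02,0,-0.05,0,0,0.03,0,-0.04,0,-0.1,0,0,0.06,0,-0.06,0,-0.15,0,0,0.102,0,-0.072,0,-0.2,0,0,0.102,0,-0.072,0,-0.2,0,0,0.102,0,-0.072,0,-0.2,0]'
python3 - <<'E'
from h import *
from plant import r
w=snap("wrist","w16");print(blobs(w,(100,0,460,300),150))
t=snap("top","t16");print("top",blobs(t,(340,178,400,238),20))
s=snap("side","s16");print("side",blobs(s,(240,130,345,230),12))
st=r.get_state();print(st["tool_pos"],R.from_quat(st["eef_rot"]).as_matrix().round(3).tolist(),st["contact_force"])
for b in blobs(w,(100,0,460,300),150):print(onz(w,b[0],.02).round(3))
E
```

```text
clock: 29.1
tool_pos: [0.5457, -0.2951, 0.1396]
eef_rot: [0.668, 0.692, -0.191, 0.197]
contact_force: [0.1, -0.1, -3.2]
opening: 0.171
finger_force: 60.0
clock: 29.7
tool_pos: [0.544, -0.2817, 0.1414]
eef_rot: [0.632, 0.65, -0.295, 0.302]
contact_force: [-0.9, 0.1, -3.0]
opening: 0.176
finger_force: 60.0
[([263.3, 60.8], [207, 46, 89, 40, 1912]), ([332.4, 64.4], [309, 47, 46, 40, 1551]), ([383.0, 199.2], [376, 186, 15, 28, 157])]
top [([343.1, 227.0], [340, 224, 8, 7, 24])]
side [([246.2, 133.0], [244, 130, 6, 8, 26]), ([252.8, 134.4], [252, 130, 4, 9, 21]), ([244.4, 146.2], [243, 140, 4, 13, 43]), ([335.0, 165.5], [332, 161, 8, 9, 43])]
[ 0.54358045 -0.28308103  0.14253191] [[-0.015, 1.0, 0.019], [0.642, 0.025, -0.766], [-0.766, 0.001, -0.642]] [ 0.88929886 -0.50480079 -2.81121193]
[ 0.528 -0.247  0.02 ]
[ 0.578 -0.248  0.02 ]
[ 0.694 -0.481  0.02 ]
```

```bash
python3 -m pendant '[0,-0.1,0,-0.085,0,0,0,0,-0.2,0,-0.17,0,0,0,0,-0.3,0,-0.25,0,0,0,0,-0.41,0,-0.34,0,0,0,0,-0.41,0,-0.34,0,0,0]'
python3 - <<'E'
from h import *
from plant import r
w=snap("wrist","w17")
m=brown(w);md=cv2.erode(m,np.ones((3,3),np.uint8))
for b in blobs(w,(100,0,460,300),100,md):print(b,onz(w,b[0],.025).round(3))
print(proj(w,[.544-.054,-.2435+.054,.004]),proj(w,[.544+.054,-.2435-.054,.004]),proj(w,[.533,-.235,.02]))
g=cv2.cvtColor(w[0],cv2.COLOR_RGB2HSV)[...,2].astype(float);g[m==0]=0
# circles
gray=cv2.GaussianBlur(cv2.cvtColor(w[0],cv2.COLOR_RGB2GRAY),(5,5),0)
cc=cv2.HoughCircles(gray[:180],cv2.HOUGH_GRADIENT,1,14,param1=80,param2=13,minRadius=11,maxRadius=24)
if cc is not None:
    for x,y,rr in cc[0]:
        if m[int(min(y,179)),int(x)]:print("circ",x,y,rr,onz(w,(x,y),.038).round(3))
dt=cv2.distanceTransform(m,cv2.DIST_L2,5);pk=(dt==cv2.dilate(dt,np.ones((15,15))))&(dt>7);print([(x,y,round(float(dt[y,x]),1)) for y,x in np.argwhere(pk) if y<300])
E
```

```text
clock: 30.35
tool_pos: [0.5446, -0.2829, 0.225]
eef_rot: [0.633, 0.648, -0.294, 0.305]
contact_force: [-0.5, -0.5, -3.8]
opening: 0.174
finger_force: 60.0
[ 202.73785149 -128.21799614] [335.92986942  30.74005164] [269.64465085 -32.10875066]
[]
```

```bash
python3 -m pendant '[0,-0.08,0,0.1,0,0.09,0,0,-0.16,0,0.2,0,0.18,0,0,-0.257,0,0.306,0,0.27,0,0,-0.257,0,0.306,0,0.36,0,0,-0.257,0,0.306,0,0.45,0,0,-0.257,0,0.306,0,0.556,0,0,-0.257,0,0.306,0,0.556,0,0,-0.257,0,0.306,0,0.556,0]'
cat > cnt.py <<'E'
from h import *
import sys
def count(w):
    m=brown(w);dt=cv2.distanceTransform(m,cv2.DIST_L2,5);pk=(dt==cv2.dilate(dt,np.ones((13,13))))&(dt>5)
    for y,x in np.argwhere(pk):
        X=onz(w,(x,y),.03)
        if abs(X[0]-.544)<.08 and abs(X[1]+.2435)<.08:print((int(x),int(y)),round(float(dt[y,x]),1),X.round(3))
    for b in blobs(w,(150,0,420,300),60):print(b,onz(w,b[0],.03).round(3))
E
python3 - <<'E'
from cnt import *
from plant import r
w=snap("wrist","w18");count(w)
s=snap("side","s18");print("side",blobs(s,(240,130,345,230),12))
st=r.get_state();print(st["tool_pos"],R.from_quat(st["eef_rot"]).as_matrix().round(3)[:,0],proj(w,[.544,-.2435,.004]),proj(w,[.544,-.2435+.054,.004]),proj(w,[.544,-.2435-.054,.004]))
E
```

```text
clock: 31.2
tool_pos: [0.5435, -0.344, 0.2196]
eef_rot: [0.699, 0.715, -0.002, -0.001]
contact_force: [0.1, 1.1, -3.2]
opening: 0.176
finger_force: 60.0
(284, 57) 11.6 [ 0.539 -0.202  0.03 ]
(258, 74) 11.2 [ 0.509 -0.221  0.03 ]
(282, 90) 9.4 [ 0.537 -0.237  0.03 ]
(320, 90) 6.2 [ 0.582 -0.236  0.03 ]
(283, 92) 9.4 [ 0.539 -0.24   0.03 ]
(320, 92) 6.2 [ 0.582 -0.239  0.03 ]
(311, 100) 6.6 [ 0.572 -0.248  0.03 ]
(313, 101) 6.6 [ 0.574 -0.249  0.03 ]
([270.7, 65.9], [243, 46, 55, 40, 1150]) [ 0.524 -0.212  0.03 ]
([195.4, 98.5], [176, 76, 35, 46, 338]) [ 0.435 -0.249  0.03 ]
([280.9, 92.2], [268, 80, 25, 26, 463]) [ 0.536 -0.24   0.03 ]
([313.9, 94.1], [302, 81, 25, 27, 510]) [ 0.575 -0.241  0.03 ]
([385.6, 267.6], [380, 259, 13, 19, 85]) [ 0.689 -0.467  0.03 ]
side [([246.1, 133.0], [244, 130, 6, 8, 27]), ([252.8, 134.4], [252, 130, 4, 9, 21]), ([244.4, 145.8], [243, 140, 4, 13, 40]), ([335.1, 165.2], [332, 161, 8, 9, 46])]
[ 0.54498455 -0.34011783  0.22095998] [-0.03   1.    -0.001] [287.33868534  97.01310335] [288.54558533  49.26390377] [286.23427512 140.70744805]
```

Four plugs are in the tub, and nothing is left in the scoop. Next I return the scoop to the scale.

Run:
```python
from h import *
d=np.radians
L=[([.555,-.205,.215],down(d(92))),([.595,-.07,.21],down(d(95))),([.63,.02,.19],down(d(97.8))),([.6555,.0916,.12],down(d(97.8)))]
print(plan(*L[0]))
for a,b in zip(L,L[1:]):print(*plan(*b,np.array(a[0]),a[1]))
```

```text
(array([0.898, 0.094, 0.039]), array([-0.001,  0.001, -0.003]))
[0.89  0.298 0.033] [ 0.     0.    -0.033]
[0.577 0.285 0.133] [ 0.     0.    -0.031]
[0.45  0.233 0.467] [0. 0. 0.]
```

```bash
python3 -m pendant '[0,0.2,0.02,0.01,0,0,0,0,0.45,0.05,0.02,0,0,0,0,0.7,0.07,0.03,0,0,0,0,0.898,0.094,0.039,0,0,0]' >/dev/null
python3 -m pendant '[0,0.22,0.07,0.01,0,0,-0.01,0,0.45,0.15,0.02,0,0,-0.02,0,0.68,0.23,0.03,0,0,-0.033,0,0.89,0.298,0.033,0,0,-0.033]' >/dev/null
python3 -m pendant '[0,0.2,0.1,0.05,0,0,-0.01,0,0.4,0.2,0.1,0,0,-0.02,0,0.577,0.285,0.133,0,0,-0.031,0,0.577,0.285,0.133,0,0,-0.031]' >/dev/null
python3 -m pendant '[0,0.15,0.08,0.1,0,0,0,0,0.3,0.16,0.2,0,0,0,0,0.45,0.233,0.35,0,0,0,0,0.45,0.233,0.467,0,0,0,0,0.45,0.233,0.467,0,0,0,0,0.45,0.233,0.467,0,0,0]'
python3 - <<'E'
from h import *
from plant import r
st=r.get_state();print(st["tool_pos"],plan([.6555,.0926,.067],down(np.radians(97.8))))
E
```

```text
clock: 33.1
tool_pos: [0.6581, 0.0883, 0.1209]
eef_rot: [0.66, 0.751, -0.001, 0.001]
contact_force: [0.2, -0.5, -3.4]
opening: 0.179
finger_force: 60.0
[0.65806179 0.08827655 0.12086155] (array([ 0.032, -0.013,  0.359]), array([-0.001,  0.002, -0.005]))
```

```bash
python3 -m pendant '[0,0.01,0,0.1,0,0,0,0,0.02,-0.01,0.2,0,0,-0.005,0,0.032,-0.013,0.3,0,0,-0.005,0,0.032,-0.013,0.34,0,0,-0.005,0,0.032,-0.013,0.36,0,0,-0.005,0,0.032,-0.013,0.36,0,0,-0.005]'
python3 -m pendant '[0,0,0,0.01,0,0,0,0,0,0,0.015,0,0,0,0,0,0,0.02,0,0,0,0,0,0,0.02,0,0,0]'
```

```text
clock: 33.7
tool_pos: [0.656, 0.0937, 0.0665]
eef_rot: [0.657, 0.754, -0.0, 0.0]
contact_force: [-0.7, -0.0, -2.3]
opening: 0.175
finger_force: 60.0
clock: 34.1
tool_pos: [0.6565, 0.0937, 0.0652]
eef_rot: [0.657, 0.754, 0.0, 0.001]
contact_force: [-1.5, -2.2, 5.3]
opening: 0.177
finger_force: 60.0
```

Touchdown. I'll release, retreat upwards, and check.

```bash
python3 -m pendant '[0.1,0,0,0,0,0,0,0.3,0,0,0,0,0,0,0.45,0,0,0,0,0,0,0.55,0,0,0,0,0,0,0.55,0,0,0,0,0,0,0.55,0,0,0,0,0,0]'
python3 -m pendant '[0.55,0,0,-0.15,0,0,0,0.55,0,0,-0.3,0,0,0,0.55,0,0,-0.5,0,0,0,0.55,0,0,-0.7,0,0,0,0.55,0,0,-0.7,0,0,0,0.55,0,0,-0.7,0,0,0]'
python3 - <<'E'
from cnt import *
from plant import r
w=snap("wrist","w20");print(r.get_state()["tool_pos"],"brown",blobs(w,(225,110,340,250),40))
dk=(w[0].max(2)<60).astype(np.uint8);print("dark",blobs(w,(255,100,315,290),50,dk))
w0=ld("w11.npz")
# compare scoop walls/nose with the earlier (level, on plate) view
for v in(w0,w):
    c=cv2.Canny(v[0],60,150);print([np.flatnonzero(c[row,205:350])[:30]+205 for row in(150,160)])
t=snap("top","t20");print("top tub",[(b,onz(t,b[0],.035).round(3)) for b in blobs(t,(340,178,400,238),15)],"tray",blobs(t,(172,225,262,265),15))
t0=ld("top0.npz");d=(np.abs(t[0].astype(int)-t0[0]).max(2)>60).astype(np.uint8);print("changed",blobs(t,(0,0,560,420),25,d))
E
```

```text
clock: 34.7
tool_pos: [0.656, 0.0938, 0.0637]
eef_rot: [0.657, 0.754, -0.0, 0.0]
contact_force: [1.0, -0.0, -0.1]
opening: 0.548
finger_force: 0.0
clock: 35.3
tool_pos: [0.6566, 0.0942, 0.1708]
eef_rot: [0.657, 0.754, 0.001, 0.001]
contact_force: [-0.8, -0.3, 0.4]
opening: 0.547
finger_force: 0.0
[0.6559749  0.09354785 0.16936661] brown []
dark [([283.9, 215.7], [275, 193, 19, 46, 853])]
[array([210, 213, 227, 231, 237, 322, 335, 337]), array([211, 214, 228, 232, 238, 322, 335])]
[array([212, 215, 229, 233, 241, 327, 339]), array([213, 216, 230, 234, 241, 338])]
top tub [] tray []
changed [([333.0, 196.0], [185, 48, 277, 309, 30266]), ([202.8, 104.0], [199, 98, 10, 12, 33]), ([206.2, 237.2], [200, 231, 13, 13, 126]), ([206.6, 252.1], [200, 246, 13, 13, 130]), ([186.3, 254.4], [180, 249, 13, 12, 123]), ([324.4, 385.3], [298, 356, 44, 64, 1505]), ([253.4, 367.5], [249, 362, 10, 11, 68]), ([552.4, 386.7], [539, 371, 21, 41, 443]), ([302.0, 414.8], [299, 408, 6, 12, 41])]
```

Run:
```python
from plant import r
print(r.finish_job())
```

```text
the job is handed in; nothing more can be done
None
```

The job is handed in at about 35 s of the 72 s: all three plugs were scooped up, left on the scale in the released scoop, then tipped into the tub with the sample plug (four plugs seen there afterwards), and the empty scoop stands upright on the scale's plate.

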